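# Scan a capacitor and file it

### The arm

A 6-joint arm with a two-finger parallel gripper is mounted at the origin on the work surface. World frame = base frame: x ahead of the robot, y to its left, z up, the work surface at z = 0. Lengths are in m, angles in degrees, forces in N, time in s.
With the tool pointing down it reaches from about 0.25 to 0.725 m from the base axis. Payload 9.7 kg.
Tool frame: the origin (TCP) lies between the finger pads; the fingertips stand 19 mm ahead of it and the grasp point (between the pads) is the TCP; x points along the fingers, y is the direction in which the jaws open and shut, and the axes are right-handed (so a half turn about x gives the same grasp; the last joint's range is limited). The gripper opens to 85 mm and grips with 20 to 120 N. Pads are 22 mm wide; open, the fingers measure 114 mm over their backs; the gripper's body (76 mm by 85 mm) begins 54 mm behind the grasp point. The pads swing forward as they close: fully open they stand 13 mm farther back than shut.
Start: joints at [66.864, 4.979, 10.078, 95.1, 0, 90], TCP at [0.216, 0.506, 0.25] pointing down, gripper open.
Joint ranges: [-179.16, 179.16], [-48.56, 103.87], [-65.8, 70.77], [-126.05, 130.52], [-82.76, 87.17], [-180, 180]. Speed limits (degrees/s): [127.2, 127.2, 147.25, 180, 180, 180].

### API

Orientations are given as [roll, pitch, yaw] about the fixed x, y, z axes, in that order (R = Rz(yaw) Ry(pitch) Rx(roll)).
In Python, from workcell import bot gives the robot as it stands. The module is installed in compiled form; this text tells all that it offers.
- The arm moves only by the shell command python3 -m handwheel 'ROWS' [FORCE]. ROWS is JSON, a list of rows, each a list of 7 numbers: the turn, a rotation vector about the tool's x, y, z in degrees, then the shift along the tool's x, y, z in m, then the closure, from -1 (fully open) to 1 (shut), so that 0 is half open. In form: [[ax, ay, az, dx, dy, dz, fingers], ...]. A call has 1 to 20 rows; each row is the pose to reach, as a shift and turn from the pose commanded when the call began, along the tool's axes at that moment; what a row does not reach only later rows make up. A row lasts 1/8 s, in which the tool goes at most 62.5 mm and 10.7 degrees, less where a joint would pass 70% of its speed; a pose out of reach is approached as far as the arm can. A call with a gripper value outside its range is refused whole. The fingers move at their own pace and stop on an object; FORCE is the grip in N (left out, the last holds). Time passes only in rows, so rows that repeat a pose let the fingers close. It gives the time, the measured TCP pose, the force and the opening at its end, in the units of the state.
- bot.get_obs(): the state, without advancing time (a new reading comes with each control period).
- bot.camera(name): name is "scene" or "side" or "wrist"; returns a dict with "frame" (480x640x3 uint8, red, green, blue), "fx", "fy", "cx", "cy" (pixels), "k1" (the pictures are not rectified: a ray, as slopes to the right and down, at radius r is drawn at 1 + k1 r^2 times it, then the intrinsics apply), "R" (3x3) and "t" (3): a world point X has camera coordinates R X + t; the wrist camera has in their place "tool_from_camera" (4x4, takes a point from camera to tool coordinates, whose origin is the TCP and whose axes are the tool frame's). Camera axes: x right, y down, z forward; pixel columns grow to the right and rows downward; lengths in m; the calibration is good to about 2 mm. A picture is of the moment at which its call begins: read the wrist's pose just before it. There is no depth.
- bot.job_done(): hands the job in, once; it reports no verdict.
Trained networks look in a picture, given as the dict that the camera call returned (one of the last four; its "shot" number tells which), for a name from the list of things; names that differ only in an ending like _2 or _b are one class to them, and where a whole thing is asked for, a point or a joint stands for the part that bears it (a point fixed in the world has none). Each returns a list of dicts, best first, with "conf" (0 to 1); they miss things now and then, are a little off and sometimes report something else, mostly with a low value. They report only what shows in the picture. A call takes as long as a camera call.
- bot.look_for(name, picture): "bbox" ([left, top, width, height] as shares, 0 to 1, of the picture: columns of its width, rows of its height, round what is visible of it).
- bot.tip_of(name, picture): "centre" ([column, row] as shares, 0 to 1, of the picture: columns of its width, rows of its height: a listed point, or the origin of a listed thing).
The state is a dict: "time": time; "q": joint angles; "qd": joint speeds; "joint_efforts": joint torques, N m; "ee_pos": TCP position; "tcp_rot": TCP orientation; "wrist_force": force on the tool from outside, world axes, zero at the start; "torque": the same for the moment, N m; "opening": finger opening in m.
Only numpy, scipy, OpenCV 4.12 (cv2) and the standard library are available. Lean on these libraries where they do the work, as an engineer would, in place of code of your own. Each camera call takes 0.05 s, during which the arm holds its last target.

### The job

Book in the wider of the two capacitor cans: stand it in the middle of the scanner's square pad with its label squarely facing the scanner window and let go of it, then push the trigger pedal down to its stop, keep it down for about a second and let it come up again. Only then move the capacitor to the empty bay of the tray and leave it standing there. Keep the capacitor upright, set it down gently rather than dropping it, never trigger the scanner without the label presented, and leave everything else as it lies.

Things in the scene. Friction and masses are not known exactly. Their poses are not given: they have to be found in the camera images.
- can_wide: Wide capacitor: upright slate-grey can, 50 mm diameter, 90 mm tall, 0.2 to 0.33 kg, loose. Origin: centre of underside; z up, x towards the middle of its label, a white patch with dark bars on 45 degrees of the side. A 10 mm white strip runs on from the label over the rim to the centre of the flat black top: from above it points the way the label faces. The two cans may swap places.
- can_label (a point): The middle of the wide capacitor's label, on the side of the can 25 mm from its axis and 45 mm above its underside. Axes as the can's.
- can_slim: The slim capacitor, not to be used: same make, label and height (90 mm) as the wide one, but only 35 mm in diameter. Origin: centre of its underside. Leave it standing.
- pad (a point): Centre of the top of the scanner's pad, a bare aluminium plate, 66 mm square, top 12 mm above the bench, on a fixed grey base (90 mm wide, 6 mm thick, from 45 mm behind this point to 152 mm ahead) that also carries the scanner. x points level from the pad to the scanner window, z up; the can is right when its own x points along this x.
- window (a point): Middle of the scanner window, a dark pane with black hood edges in the face of a grey block (60 mm deep, 90 mm wide, top 92 mm above the bench). It is 88 mm along x from the pad centre, 56 mm above the bench, and looks back at the pad; the hood reaches to 79 mm from the pad centre. Axes as the pad's.
- pedal (a joint): Trigger pedal angle (rad): 0 up, 0.28 at its lower stop; it springs back up when let go. Fixed on the bench: dark steel base, 92 by 64 mm, and an aluminium plate 54 by 84 mm with a ribbed black tread, hinged at the base's far end and sloping up at 17 degrees to its free end, which faces the robot.
- pedal_press (a point): Where to push the pedal: middle of the tread's width, 68 mm from the hinge, 14 mm from the free end, on the plate's top (41 mm above the bench when up, 22 mm at the stop: 19 mm of travel, nearly straight down). About 4 N starts it, 9 N holds it at the stop. x points from the free end to the hinge; turns with the plate.
- bay (a point): Centre of the floor of the tray's empty bay, 4 mm above the bench. The tray is a fixed grey open box, 105 by 205 mm outside and 32 mm high with 4 mm walls, with a wall of the same height across its middle making two bays, each about 97 mm square inside. z up, y along the tray's length towards the other bay.
- coil: A copper-wound ring coil, 64 mm across, 20 mm high, lying in the tray's other bay. Leave alone. Origin: centre of its underside.
- fan: A black square cooling fan, 60 by 60 by 25 mm, lying flat. Leave alone. Origin: centre of its underside.
- heatsink: A finned aluminium heat sink, 60 by 44 by 32 mm. Leave alone. Origin: centre of its underside.
- meter: A red hand multimeter, 160 by 78 by 38 mm, lying face up. Leave alone. Origin: centre of its underside.
- driver: A black-handled screwdriver, 170 mm long, lying on the bench. Leave alone. Origin: underside, near the middle.

How it is judged (in metres and radians):
On the way, in this order (a step that is already met when the one before it is completed fails the run):
1. the wide capacitor stands let go in the middle of the pad, label facing the window (horizontal distance between can_wide and pad below 0.012 m and z of can_wide in the frame of pad below 0.004 m and angle between can_wide's own z axis and vertical below 0.08 rad and angle between the x axis of can_wide and the x axis of pad, either way round below 0.25 rad and x of can_label in the frame of pad above 0 m and contact force between the fingers and can_wide below 0.1 N and linear speed of can_wide below 0.02 m/s and value of joint pedal below 0.04 rad), for 0.2 s.
2. the pedal is held down at its stop, the label still facing the window (horizontal distance between can_wide and pad below 0.012 m and z of can_wide in the frame of pad below 0.004 m and angle between can_wide's own z axis and vertical below 0.08 rad and angle between the x axis of can_wide and the x axis of pad, either way round below 0.25 rad and x of can_label in the frame of pad above 0 m and contact force between the fingers and can_wide below 0.1 N and value of joint pedal above 0.25 rad), for 0.5 s.
3. the pedal is let up again, the label still facing the window (horizontal distance between can_wide and pad below 0.012 m and z of can_wide in the frame of pad below 0.004 m and angle between can_wide's own z axis and vertical below 0.08 rad and angle between the x axis of can_wide and the x axis of pad, either way round below 0.25 rad and x of can_label in the frame of pad above 0 m and contact force between the fingers and can_wide below 0.1 N and value of joint pedal below 0.04 rad), for 0.1 s.
At the end, for the whole second after the job is handed in: The wide capacitor, scanned on the way, stands upright (within 0.08 rad), at rest and let go on the floor of the tray's empty bay (axis within 34 mm of the bay's centre, underside within 5 mm of its floor), and the pedal is up again (below 0.04 rad) (horizontal distance between can_wide and bay below 0.034 m and z of can_wide in the frame of bay below 0.005 m and angle between can_wide's own z axis and vertical below 0.08 rad and linear speed of can_wide below 0.02 m/s and contact force between the fingers and can_wide below 0.1 N and value of joint pedal below 0.04 rad); the robot touches nothing.
It fails at once if the pedal is pushed well down (over 0.2 rad) while the label is not presented on the pad (value of joint pedal above 0.2 rad and not (horizontal distance between can_wide and pad below 0.012 m and z of can_wide in the frame of pad below 0.004 m and angle between can_wide's own z axis and vertical below 0.08 rad and angle between the x axis of can_wide and the x axis of pad, either way round below 0.25 rad and x of can_label in the frame of pad above 0 m)).
It fails at once if the wide capacitor is tipped by more than 0.5 rad (angle between can_wide's own z axis and vertical above 0.5 rad).
It fails at once if the wide capacitor is dropped (faster than 0.5 m/s while out of the fingers) (contact force between the fingers and can_wide below 0.1 N and linear speed of can_wide above 0.5 m/s).
It fails at once if the slim capacitor is knocked over (angle between can_slim's own z axis and vertical above 0.5 rad).
It fails at once if another loose thing (slim capacitor, coil, fan, heat sink, multimeter, screwdriver) is moved by more than 25 mm (distance of any of can_slim, coil, fan, heatsink, meter, driver from where it was at the start of the episode above 0.025 m).
It also fails if it takes over 72 s, if anything falls off the work surface, if the arm or the gripper's body presses on something with over 40 N, if the wrist force passes 120 N, or if a joint passes its speed limit or range.

## Working session

There is one attempt and no reset: what is moved stays moved. The work goes in short steps, Python scripts to look and compute and a shell command to move; the robot and the scene stay as the last step left them, time stands still between calls to the robot, and variables do not carry over. Pictures are saved under pics/ and viewed, and the job is handed in when it is done.

```bash
mkdir -p pics
cat > h.py <<'E'
import numpy as np, cv2
from workcell import bot
from scipy.spatial.transform import Rotation as Ro
def K(p): return np.array([[p['fx'],0,p['cx']],[0,p['fy'],p['cy']],[0,0,1.]])
def ray(p,uv,obs=None):
    uv=np.array(uv,float).reshape(1,1,2)
    x=cv2.undistortPoints(uv,K(p),np.array([p['k1'],0,0,0,0.])).reshape(2)
    d=np.array([x[0],x[1],1.])
    if 'R' in p:
        R=np.array(p['R']);t=np.array(p['t']);return -R.T@t,R.T@d
    T=np.array(p['tool_from_camera']);W=tool(obs);M=W@T
    return M[:3,3],M[:3,:3]@d
def tool(o):
    W=np.eye(4);W[:3,:3]=Ro.from_euler('xyz',o['tcp_rot'],degrees=True).as_matrix();W[:3,3]=o['ee_pos'];return W
def hit(p,uv,z,obs=None):
    c,d=ray(p,uv,obs);return c+d*(z-c[2])/d[2]
def proj(p,X,obs=None):
    if 'R' in p: c=np.array(p['R'])@X+np.array(p['t'])
    else:
        M=tool(obs)@np.array(p['tool_from_camera']);c=np.linalg.inv(M)@np.append(X,1);c=c[:3]
    a=c[:2]/c[2];a=a*(1+p['k1']*(a@a));return np.array([p['fx']*a[0]+p['cx'],p['fy']*a[1]+p['cy']])
def save(p,n): cv2.imwrite('pics/'+n+'.png',p['frame'][:,:,::-1])
def px(c): return np.array([c[0]*640,c[1]*480])
E
python3 - <<'E'
from h import *
o=bot.get_obs();print(o)
for n in ['scene','side','wrist']:
    p=bot.camera(n);save(p,n+'0')
    print(n,p['fx'],p['k1'],p.get('R'),p.get('t'),p.get('tool_from_camera'))
    for k in ['can_wide','can_label','can_slim','pad','window','pedal_press','bay','coil']:
        r=bot.tip_of(k,p)[:2]
        print(k,[(round(a['conf'],2),px(a['centre']).round(1)) for a in r])
        b=bot.look_for(k,p)[:2] if k in('can_wide','can_slim','pedal_press','coil') else []
        print('   ',[(round(a['conf'],2),(np.array(a['bbox'])*[640,480,640,480]).round(0)) for a in b])
E
```

```text
{'time': 0.0, 'q': array([ 6.68625519e+01,  5.01070058e+00,  1.00343748e+01,  9.50974476e+01,
       -4.67006909e-04,  8.99992274e+01]), 'qd': array([-0.03871995, -0.11048556,  0.06228757,  0.05695519,  0.06937574,
       -0.00211705]), 'joint_efforts': array([ 3.88774852e-04, -5.20381773e+01,  4.64801037e+01,  1.63386570e-02,
       -8.14322152e-05, -3.09521880e-06]), 'ee_pos': array([0.21604331, 0.50558501, 0.24958616]), 'tcp_rot': array([ -89.63807868,   89.92622515, -112.77475394]), 'wrist_force': array([-0.05193561, -0.80837615,  0.20953761]), 'torque': array([-0.01566218, -0.01658438,  0.01579708]), 'opening': 0.08522260942864461}
scene 474.48204902402 -0.12545163929941758 [[-0.1137454   0.99332727 -0.01905038]
 [ 0.75478841  0.0739302  -0.65178891]
 [-0.64603131 -0.08851699 -0.75816113]] [ 0.05835897 -0.38250001  1.4009093 ] None
can_wide [(0.8, array([227.2, 207.6])), (0.43, array([497.8, 254.2]))]
    [(0.67, array([211., 172.,  23.,  43.]))]
can_label [(0.76, array([232.6, 186.7]))]
    []
can_slim []
    [(0.93, array([172., 227.,  29.,  40.]))]
pad [(0.51, array([339.7, 2
[... 1085 characters left out ...]
10.7]))]
    []
coil [(0.55, array([363.3, 255.7])), (0.51, array([223.8, 200.5]))]
    [(0.6, array([206., 191.,  25.,  11.]))]
wrist 392.99885262394184 -0.03428016513701361 None None [[-1.09852210e-03 -3.15282266e-01  9.48997306e-01 -1.23693212e-01]
 [ 9.99999306e-01 -7.50290846e-04  9.08293344e-04 -3.13114188e-05]
 [ 4.25655208e-04  9.48997645e-01  3.15282871e-01 -8.10674264e-02]
 [ 0.00000000e+00  0.00000000e+00  0.00000000e+00  1.00000000e+00]]
can_wide []
    [(0.56, array([ 62., 358.,  43.,  39.]))]
can_label []
    []
can_slim []
    []
pad []
    []
window []
    []
pedal_press []
    []
bay []
    []
coil [(0.75, array([332.3, 449.4]))]
    [(0.86, array([313., 431.,  37.,  15.]))]
```

View pics/scene0.png

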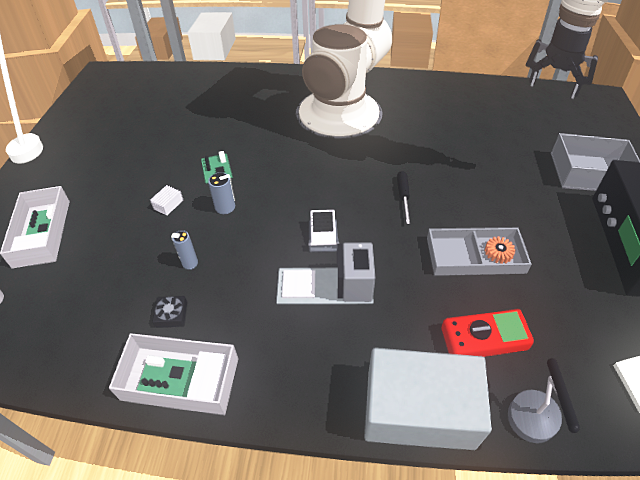

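View pics/side0.png

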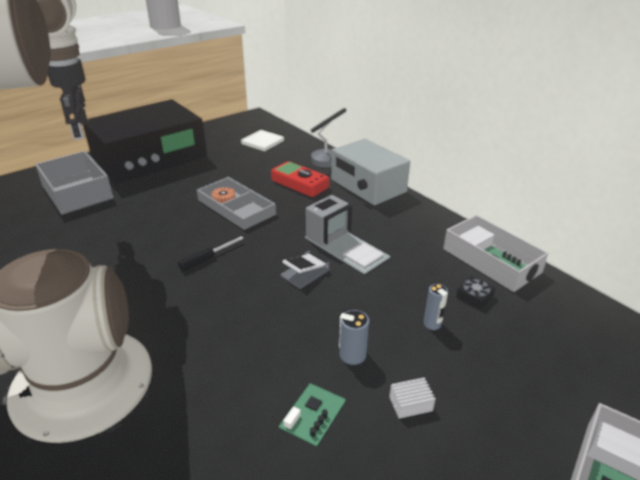

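View pics/wrist0.png

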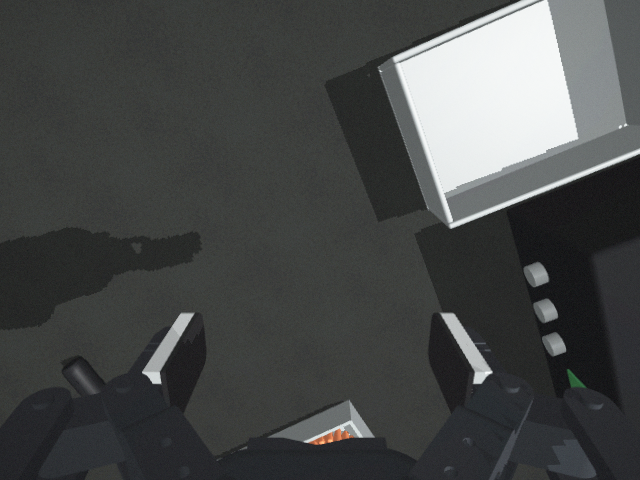

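The scene picture shows the wide can at about (222,195), slim can (184,250), pad (296,284) with the scanner block to its right (357,272), pedal (323,228), tray with its empty bay on the left (453,250). The network's pad and slim hits in the scene picture need care; the side picture agrees on wide (353,340), pad (361,256), pedal (300,265).

Run:
```python
from h import *
s=bot.camera('scene');d=bot.camera('side')
for n,a,za,b in [('can_under',(227,207.6),0,(352.6,351.8)),('cantop',(220,179),.09,(354,320)),('slim',(188,263),0,(434.8,326)),('pad',(296.5,283),.012,(361.6,255.6)),('window',(362,259),.056,(335.5,219.9)),('press',(323.7,215.8),.041,(296.9,262.9)),('bay',(453,253),.004,(245.9,210.7)),('bay',(458.1,251.7),.004,(253,213)),('coil',(500,253),0,(223.8,200.5))]:
    print(n,hit(s,a,za).round(3),hit(d,b,za).round(3))
for n,p in (('s',s),('d',d)):
    for (c,nm) in ([((220,190),'can'),((325,265),'scan')] if n=='s' else [((352,335),'can'),((335,245),'scan')]):
        f=p['frame'][c[1]-70:c[1]+70,c[0]-80:c[0]+80]
        cv2.imwrite(f'pics/{n}_{nm}.png',cv2.resize(f,None,fx=5,fy=5,interpolation=cv2.INTER_CUBIC)[:600,:800,::-1])
```

```text
can_under [ 0.425 -0.236  0.   ] [ 0.428 -0.237  0.   ]
cantop [ 0.422 -0.238  0.09 ] [ 0.422 -0.243  0.09 ]
slim [ 0.601 -0.281 -0.   ] [ 0.602 -0.286  0.   ]
pad [ 0.638 -0.033  0.012] [ 0.631 -0.034  0.012]
window [0.597 0.098 0.056] [0.635 0.068 0.056]
press [0.469 0.006 0.041] [0.475 0.004 0.041]
bay [0.519 0.298 0.004] [0.527 0.309 0.004]
bay [0.514 0.31  0.004] [0.536 0.287 0.004]
coil [ 0.505  0.405 -0.   ] [0.51  0.397 0.   ]
```

```bash
cd pics; python3 -c "
import cv2,numpy as np
ims=[cv2.resize(cv2.imread(f),(400,300)) for f in ['s_can.png','d_can.png','s_scan.png','d_scan.png']]
cv2.imwrite('m.png',np.vstack([np.hstack(ims[:2]),np.hstack(ims[2:])]))"
```

```text
(no output)
```

View pics/m.png

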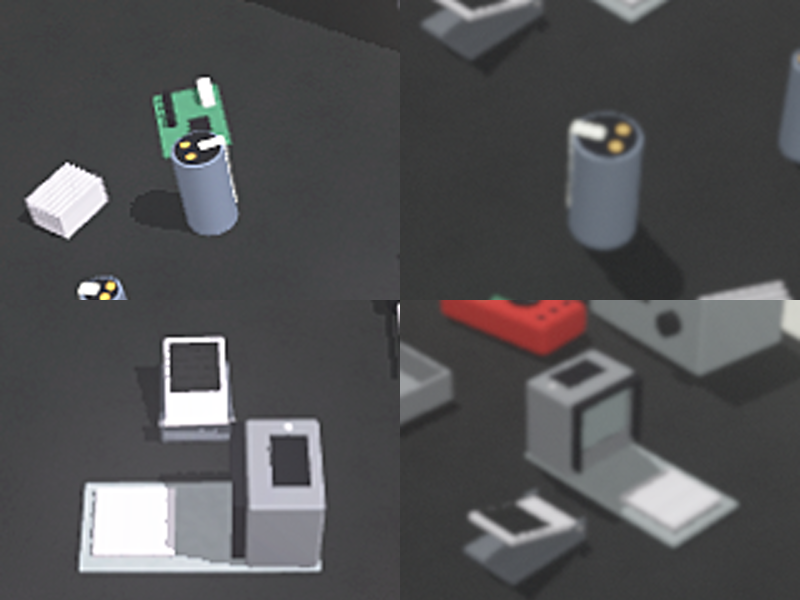

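The crops show the can's strip pointing right and slightly towards the robot in the scene view, and the scanner base lying almost along world y. Next I work out these directions and the approach move.

Run:
```python
from h import *
s=bot.camera('scene');d=bot.camera('side')
def S(p,o,x,y,z): return hit(p,(o[0]+x/2.5,o[1]+y/2.5),z)
def ang(v): return np.degrees(np.arctan2(v[1],v[0]))
so=(140,120);a=S(s,so,199,150,.09);b=S(s,so,224,141,.09);print('strip s',a,ang(b-a))
do=(272,265);a=S(d,do,606,136,.09) if 0 else S(d,do,206,136,.09);b=S(d,do,173,127,.09);print('strip d',a,ang(b-a))
so=(245,195);o=lambda x,y,z:S(s,so,x,y-300,z)
print('base near edge',ang(o(321,570,.0)-o(80,571,.0)), 'pad edges',ang(o(173,487,.012)-o(92,486,.012)),ang(o(168,554,.012)-o(90,555,.012)),'padc',np.mean([o(92,486,.012),o(173,487,.012),o(169,554,.012),o(90,555,.012)],0))
do=(255,175);o=lambda x,y,z:S(d,do,x-400,y-300,z)
P=[o(622,492,.012),o(663,468,.012),o(722,501,.012),o(678,532,.012)]
print('d pad',np.mean(P,0),[ang(P[i]-P[j]) for i,j in((0,3),(1,2))])
ob=bot.get_obs();W=tool(ob);print(W.round(3))
```

```text
strip s [ 0.42551493 -0.23795005  0.09      ] 124.7786048344259
strip d [ 0.42338494 -0.24215719  0.09      ] 120.54187165762242
base near edge 96.07471961811032 pad edges 94.87265821523243 96.7793074833213 padc [ 0.63788992 -0.03091727  0.012     ]
d pad [ 0.63787253 -0.03247219  0.012     ] [np.float64(90.712756431401), np.float64(96.49499561908372)]
[[ 0.     0.393  0.92   0.216]
 [ 0.     0.92  -0.393  0.506]
 [-1.     0.    -0.     0.25 ]
 [ 0.     0.     0.     1.   ]]
```

```bash
python3 -m handwheel '[[34,0,0,0,-0.604,0.484,-1],[34,0,0,0,-0.604,0.484,-1],[34,0,0,0,-0.604,0.484,-1],[34,0,0,0,-0.604,0.484,-1],[34,0,0,0,-0.604,0.484,-1],[34,0,0,0,-0.604,0.484,-1],[34,0,0,0,-0.604,0.484,-1],[34,0,0,0,-0.604,0.484,-1],[34,0,0,0,-0.604,0.484,-1],[34,0,0,0,-0.604,0.484,-1],[34,0,0,0,-0.604,0.484,-1],[34,0,0,0,-0.604,0.484,-1],[34,0,0,0,-0.604,0.484,-1],[34,0,0,0,-0.604,0.484,-1],[34,0,0,0,-0.604,0.484,-1],[34,0,0,0,-0.604,0.484,-1]]' 40
python3 - <<'E'
from h import *
o=bot.get_obs();p=bot.camera('wrist');save(p,'w1');np.save('w1.npy',p,allow_pickle=True) if 0 else None
print(o['time'],o['ee_pos'],tool(o).round(3).tolist())
for k in ['can_wide','can_slim']:
    print(k,[(round(a['conf'],2),px(a['centre'])) for a in bot.tip_of(k,p)],[(round(a['conf'],2),np.array(a['bbox'])*[640,480,640,480]) for a in bot.look_for(k,p)])
print(proj(p,np.array([.424,-.239,.09]),o))
E
```

```text
time: 4.15
ee_pos: [0.4238, -0.2389, 0.2507]
tcp_rot: [37.0, 90.0, -20.0]
wrist_force: [-0.2, -0.7, 0.6]
opening: 0.0854
4.15 [ 0.42378906 -0.23888306  0.25065247] [[0.001, 0.839, 0.544, 0.424], [-0.0, 0.544, -0.839, -0.239], [-1.0, 0.0, 0.0, 0.251], [0.0, 0.0, 0.0, 1.0]]
can_wide [(0.69, array([308.928, 198.48 ]))] [(0.96, array([277.696, 174.384,  69.888,  79.392]))]
can_slim [(0.72, array([435.072, 312.   ]))] [(0.95, array([421.376, 296.4  ,  30.272,  37.584]))]
[316.63040183 221.64114962]
```

View pics/w1.png

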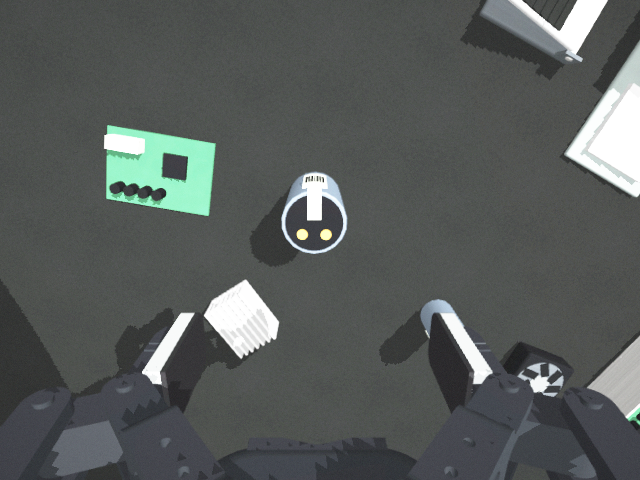

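The wide can's top is at (314.5,220), strip straight up, i.e. the label faces −tool z (heading about 123°). The slim can is at (435,312) and the heat sink at (243,320), both clear of the fingers. Now I descend and grip.

```bash
python3 -m handwheel '[[0,0,0,0.05,-0.0013,-0.001,-1],[0,0,0,0.1,-0.0013,-0.001,-1],[0,0,0,0.14,-0.0013,-0.001,-1],[0,0,0,0.17,-0.0013,-0.001,-1],[0,0,0,0.185,-0.0013,-0.001,-1],[0,0,0,0.19,-0.0013,-0.001,-1],[0,0,0,0.19,-0.0013,-0.001,-1],[0,0,0,0.19,-0.0013,-0.001,-1]]' 40
python3 -m handwheel '[[0,0,0,0,0,0,0],[0,0,0,0,0,0,0.2],[0,0,0,0,0,0,0.4],[0,0,0,0,0,0,0.6],[0,0,0,0,0,0,1],[0,0,0,0,0,0,1],[0,0,0,0,0,0,1],[0,0,0,0,0,0,1]]' 40
python3 - <<'E'
from h import *
o=bot.get_obs();p=bot.camera('wrist');save(p,'w2');print(o)
E
```

```text
time: 5.4
ee_pos: [0.4228, -0.24, 0.0614]
tcp_rot: [26.6, 89.9, -30.5]
wrist_force: [0.1, 0.1, 0.2]
opening: 0.0856
time: 6.4
ee_pos: [0.4224, -0.2398, 0.0608]
tcp_rot: [26.0, 90.0, -31.1]
wrist_force: [-1.9, 0.0, 5.4]
opening: 0.0491
{'time': 6.4, 'q': array([-2.95844365e+01, -3.16406335e+00, -1.91740287e+01,  7.39475355e+01,
       -1.12734587e-03,  2.75505948e+01]), 'qd': array([-0.03411334, -0.10292058, -0.14664874, -0.03823623, -0.05022745,
       -0.02110925]), 'joint_efforts': array([ 2.01207250e-01, -3.99086809e+01,  4.38080442e+01, -4.93737850e-01,
        5.72210134e-03,  7.55509303e-03]), 'ee_pos': array([ 0.42242064, -0.23982259,  0.06077212]), 'tcp_rot': array([ 26.03110544,  89.9574859 , -31.1039263 ]), 'wrist_force': array([-1.88107074,  0.02988099,  5.3643011 ]), 'torque': array([ 0.15577755,  0.13516344, -0.03009864]), 'opening': 0.04914482771588196}
```

View pics/w2.png

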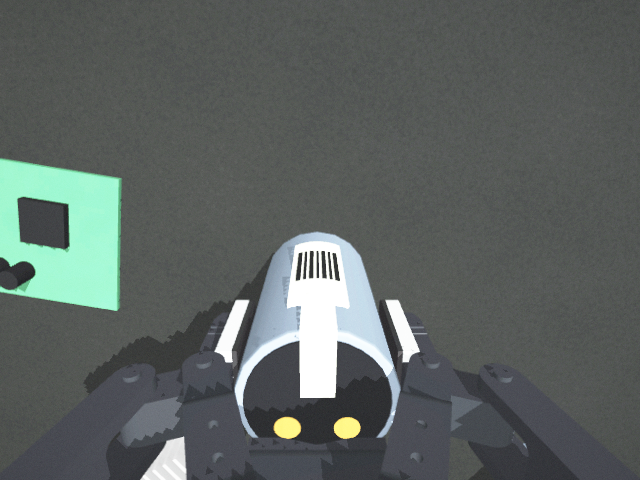

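The can is gripped centrally, label bars at (318,265), strip straight up. Lift, then move to a viewing point 100 mm short of the pad.

```bash
python3 -m handwheel '[[0,0,0,-0.02,0,0,1],[0,0,0,-0.06,0,0,1],[0,0,0,-0.1,0,0,1],[0,0,0,-0.13,0,0,1],[5,0,0,-0.15,0.04,0.006,1],[10,0,0,-0.15,0.08,0.012,1],[15,0,0,-0.15,0.13,0.02,1],[20,0,0,-0.15,0.18,0.027,1],[25,0,0,-0.15,0.23,0.034,1],[27.5,0,0,-0.15,0.27,0.04,1],[27.5,0,0,-0.15,0.2935,0.043,1],[27.5,0,0,-0.15,0.2935,0.043,1],[27.5,0,0,-0.15,0.2935,0.043,1],[27.5,0,0,-0.15,0.2935,0.043,1]]'
python3 - <<'E'
from h import *
o=bot.get_obs();p=bot.camera('wrist');save(p,'w3');print(o['time'],tool(o).round(3).tolist())
for X in [(.6375,-.032,.012)]: print(proj(p,np.array(X),o))
for k in ['pad','can_wide','window','pedal_press']:
    print(k,[(round(a['conf'],2),px(a['centre'])) for a in bot.tip_of(k,p)])
E
```

```text
time: 8.2
ee_pos: [0.6914, -0.1171, 0.2105]
tcp_rot: [-52.5, 90.0, -137.1]
wrist_force: [-0.4, 0.8, -2.7]
opening: 0.049
8.2 [[-0.0, 0.996, 0.093, 0.691], [-0.0, 0.093, -0.996, -0.117], [-1.0, -0.0, 0.0, 0.211], [0.0, 0.0, 0.0, 1.0]]
[257.56767223  96.86973355]
pad [(0.69, array([260.288,  93.024]))]
can_wide [(0.8, array([312.384, 277.2  ]))]
window [(0.29, array([313.6 , 276.72]))]
pedal_press [(0.55, array([ 2.176, 21.888]))]
```

View pics/w3.png

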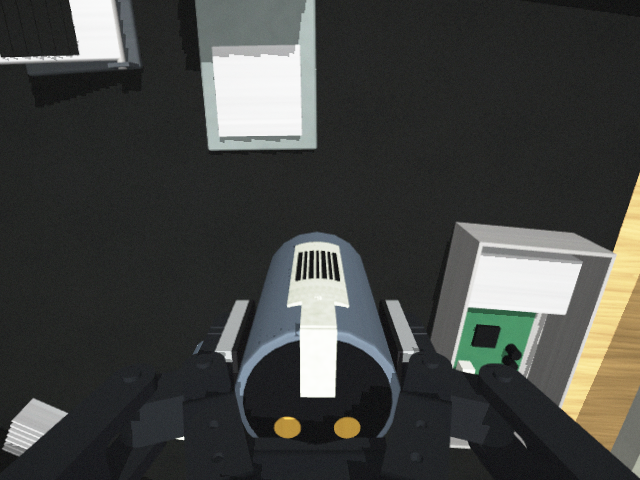

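Run:
```python
from h import *
o=bot.get_obs();p=bot.camera('wrist')
f=p['frame'][20:170,180:340];cv2.imwrite('pics/w3c.png',cv2.resize(f,None,fx=4,fy=4,interpolation=cv2.INTER_CUBIC)[:,:,::-1])
def ang(v): return np.degrees(np.arctan2(v[1],v[0]))
P=[hit(p,c,.012,o) for c in [(213,46),(302,44.5),(302,136),(217,137)]]
print(np.array(P).round(4),np.mean(P,0),[np.linalg.norm(P[i]-P[(i+1)%4]) for i in range(4)],ang(P[1]-P[0])+90,ang(P[2]-P[3])+90,ang(P[1]-P[2]),ang(P[0]-P[3]))
B=[hit(p,c,.006,o) for c in [(210,150),(317,148.5),(315.5,10),(195,10)]]
print(np.array(B).round(4),ang(B[1]-B[0])+90,ang(B[2]-B[1]),ang(B[3]-B[0]))
```

```text
[[ 0.6028  0.0016  0.012 ]
 [ 0.6692  0.0085  0.012 ]
 [ 0.6747 -0.0581  0.012 ]
 [ 0.6071 -0.065   0.012 ]] [ 0.6384502  -0.02824969  0.012     ] [np.float64(0.06682930637707406), np.float64(0.06685827336159021), np.float64(0.06798108638364121), np.float64(0.06676012086504976)] 95.93314841910552 95.82098591309871 94.69339183595686 93.70271817881569
[[ 0.6001 -0.0765  0.006 ]
 [ 0.6876 -0.0673  0.006 ]
 [ 0.677   0.0339  0.006 ]
 [ 0.5873  0.0261  0.006 ]] 95.97834509701795 95.9531040955209 97.10435351557972
```

View pics/w3c.png

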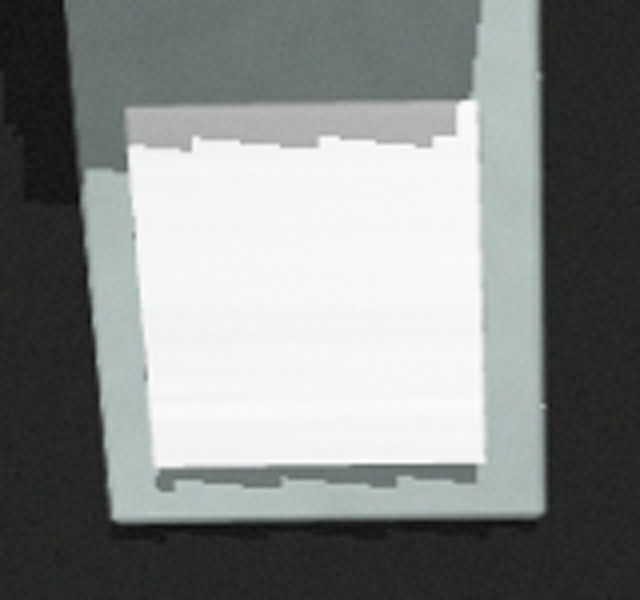

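```bash
python3 - <<'E'
from h import *
o=bot.get_obs();p=bot.camera('wrist')
c,d=ray(p,(318.5,397),o);z=o['ee_pos'][2]+.0292
X=c+d*(z-c[2])/d[2];W=tool(o);print(W[:3,:3].T@(X-W[:3,3]))
E
python3 -m handwheel '[[0,0,0,0,-0.01,-0.02,1],[0,0,0,0,-0.025,-0.05,1],[0,0,0,0,-0.04,-0.08,1],[0,0,0,0,-0.0445,-0.0925,1],[0,0,0,0,-0.0445,-0.0925,1],[0,0,0,0.03,-0.0445,-0.0925,1],[0,0,0,0.06,-0.0445,-0.0925,1],[0,0,0,0.09,-0.0445,-0.0925,1],[0,0,0,0.115,-0.0445,-0.0925,1],[0,0,0,0.125,-0.0445,-0.0925,1],[0,0,0,0.13,-0.0445,-0.0925,1],[0,0,0,0.13,-0.0445,-0.0925,1],[0,0,0,0.13,-0.0445,-0.0925,1]]'
python3 - <<'E'
from h import *
o=bot.get_obs();print(o['time'],tool(o).round(4).tolist())
for n in ['scene','side']:
    p=bot.camera(n);u,v=(320,255) if n=='scene' else (340,240)
    cv2.imwrite('pics/p_'+n+'.png',cv2.resize(p['frame'][v-60:v+60,u-80:u+80],None,fx=5,fy=5,interpolation=cv2.INTER_CUBIC)[:,:,::-1])
E
```

```text
[-0.02919988  0.00049026 -0.00048454]
time: 10.18
ee_pos: [0.6397, -0.0287, 0.0814]
tcp_rot: [80.7, 89.9, -3.9]
wrist_force: [0.7, -0.3, -3.2]
opening: 0.0488
10.175 [[0.0015, 0.9956, 0.0935, 0.6397], [-0.0001, 0.0935, -0.9956, -0.0287], [-1.0, 0.0015, 0.0002, 0.0814], [0.0, 0.0, 0.0, 1.0]]
```

View pics/p_scene.png

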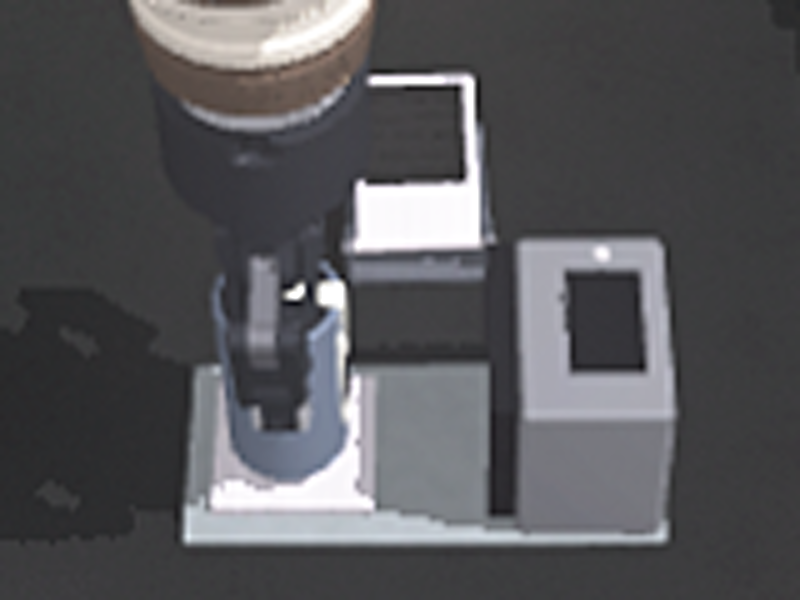

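View pics/p_side.png

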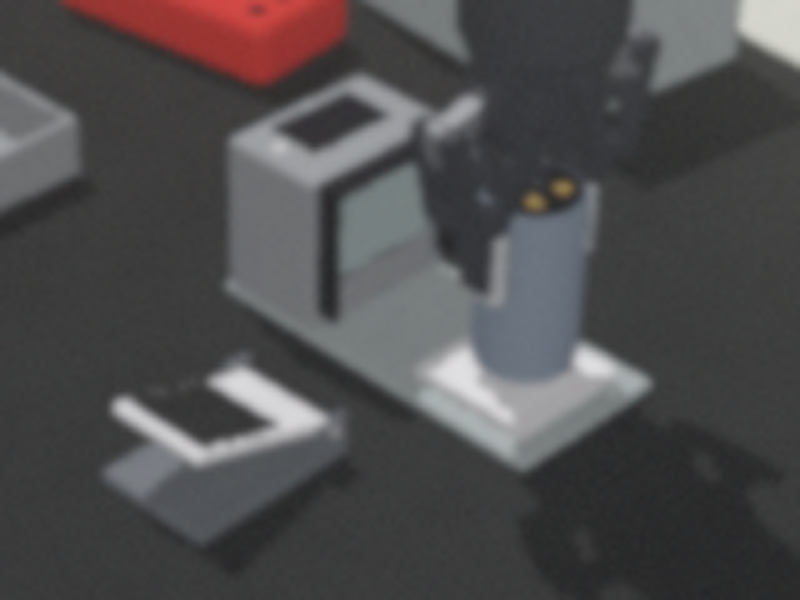

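Both views show the can hovering centred over the pad with the label towards the window. I lower the last 9 mm gently.

```bash
python3 -m handwheel '[[0,0,0,0.002,-0.001,0,1],[0,0,0,0.004,-0.001,0,1],[0,0,0,0.006,-0.001,0,1],[0,0,0,0.007,-0.001,0,1],[0,0,0,0.008,-0.001,0,1],[0,0,0,0.008,-0.001,0,1],[0,0,0,0.008,-0.001,0,1]]'; python3 -c "
from h import *
o=bot.get_obs();print(o['ee_pos'],o['wrist_force'])"
```

```text
time: 11.15
ee_pos: [0.6381, -0.0287, 0.0729]
tcp_rot: [70.6, 90.0, -14.0]
wrist_force: [-3.9, 0.3, 6.7]
opening: 0.0492
[ 0.63809305 -0.02874702  0.07286853] [-3.89103551  0.33343386  6.65782515]
```

Contact shows (force rose by about 10 N at the expected height). Release and rise.

```bash
python3 -m handwheel '[[0,0,0,0,0,0,0.2],[0,0,0,0,0,0,0],[0,0,0,0,0,0,-0.4],[0,0,0,0,0,0,-1],[0,0,0,0,0,0,-1],[0,0,0,0,0,0,-1],[0,0,0,0,0,0,-1],[0,0,0,-0.03,0,0,-1],[0,0,0,-0.07,0,0,-1],[0,0,0,-0.12,0,0,-1],[0,0,0,-0.15,0,0,-1],[0,0,0,-0.15,0,0,-1],[0,0,0,-0.15,0,0,-1]]'
python3 - <<'E'
from h import *
o=bot.get_obs();p=bot.camera('wrist');save(p,'w4');print(o['time'],o['ee_pos'],o['q'].round(1),tool(o).round(4).tolist())
print(proj(p,np.array([.638,-.029,.102]),o))
E
```

```text
time: 12.78
ee_pos: [0.638, -0.0287, 0.2213]
tcp_rot: [-98.2, 89.9, 177.1]
wrist_force: [0.0, 0.9, -1.6]
opening: 0.0855
12.775 [ 0.63799204 -0.02870812  0.22125961] [-2.6 17.1 20.9 93.8  0.  82.1] [[-0.0011, 0.9956, 0.0935, 0.638], [0.0001, 0.0935, -0.9956, -0.0287], [-1.0, -0.0011, -0.0002, 0.2213], [0.0, 0.0, 0.0, 1.0]]
[316.87256658 239.43722575]
```

View pics/w4.png

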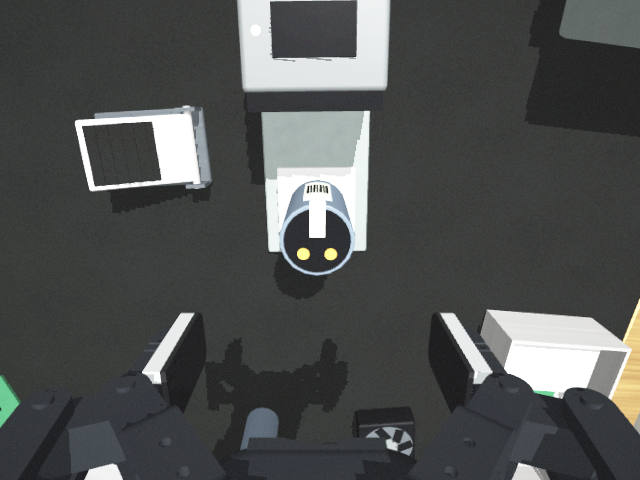

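The can stands upright at (317,238) on the pad, centred across the base (268–366), strip towards the window. The pedal shows at left: free end about (77,120)–(92,190), hinge at right (~200,148).

Run:
```python
from h import *
o=bot.get_obs();p=bot.camera('wrist');s=bot.camera('scene');d=bot.camera('side')
f=p['frame'][90:220,60:230];cv2.imwrite('pics/ped.png',cv2.resize(f,None,fx=4,fy=4,interpolation=cv2.INTER_CUBIC)[:,:,::-1])
for q in (p,s,d):
  for a in bot.tip_of('pedal_press',q)[:2]: print(a['conf'],px(a['centre']),hit(q,px(a['centre']),.041,o))
W=tool(o)
def ang(v): return np.degrees(np.arctan2(v[1],v[0]))
# free end ~ z .045
A=hit(p,(77,121),.045,o);B=hit(p,(92,190),.045,o);print('free end',A,B,np.linalg.norm(A-B),(A+B)/2,ang(B-A))
print('est',hit(p,(103,153.5),.041,o))
```

```text
0.95 [ 98.688 153.888] [0.46594959 0.00423808 0.041     ]
0.74 [323.712 216.192] [0.47058645 0.00621238 0.041     ]
0.59 [294.528 265.392] [ 4.65439379e-01 -2.86966607e-04  4.10000000e-02]
free end [0.45344549 0.02783332 0.045     ] [ 0.46068597 -0.02369764  0.045     ] 0.05203713945776597 [0.45706573 0.00206784 0.045     ] -82.00188152665416
est [0.46934487 0.00482319 0.041     ]
```

View pics/ped.png

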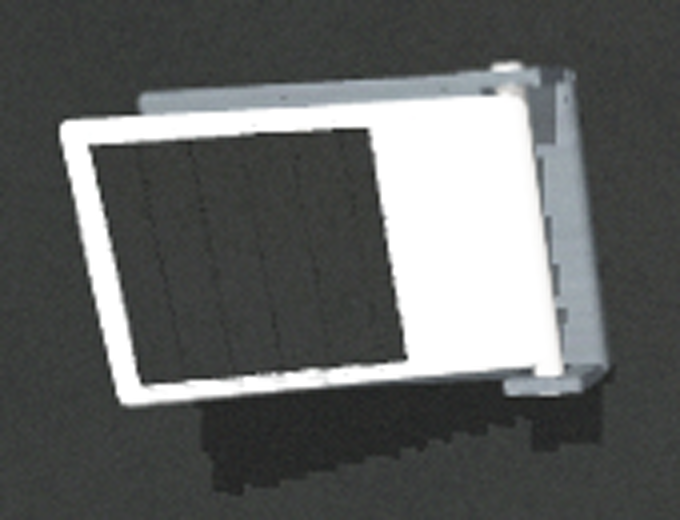

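```bash
python3 -m handwheel '[[0,0,0,0,-0.04,-0.012,-1],[0,0,0,0,-0.09,-0.027,0],[0,0,0,0,-0.14,-0.04,1],[0,0,0,0,-0.165,-0.0484,1],[0,0,0,0.04,-0.165,-0.0484,1],[0,0,0,0.09,-0.165,-0.0484,1],[0,0,0,0.12,-0.165,-0.0484,1],[0,0,0,0.131,-0.165,-0.0484,1],[0,0,0,0.131,-0.165,-0.0484,1],[0,0,0,0.131,-0.165,-0.0484,1],[0,0,0,0.131,-0.165,-0.0484,1]]'
python3 - <<'E'
from h import *
o=bot.get_obs();p=bot.camera('wrist');save(p,'w5');print(o['time'],o['ee_pos'],o['wrist_force'])
for n in ['scene','side']:
    p=bot.camera(n);u,v=(320,235) if n=='scene' else (320,240)
    cv2.imwrite('pics/q_'+n+'.png',cv2.resize(p['frame'][v-60:v+60,u-80:u+80],None,fx=5,fy=5,interpolation=cv2.INTER_CUBIC)[:,:,::-1])
E
```

```text
time: 14.5
ee_pos: [0.47, 0.0041, 0.0925]
tcp_rot: [85.4, 89.9, 0.7]
wrist_force: [0.8, 0.3, -0.1]
opening: 0.0001
14.5 [0.47003658 0.0040614  0.09247843] [ 0.772639    0.31888699 -0.10488508]
```

View pics/w5.png

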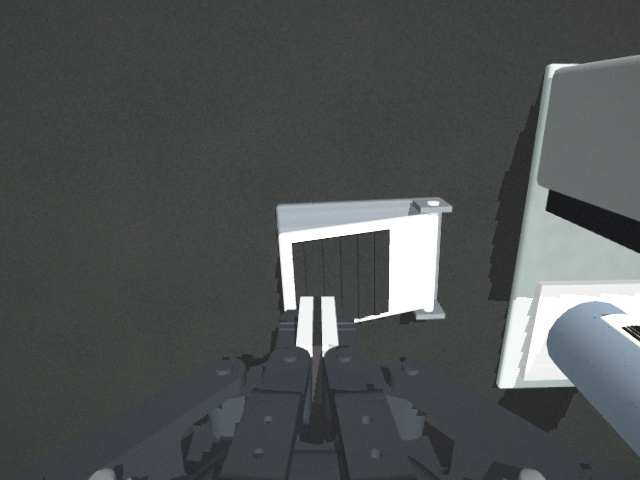

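View pics/q_side.png

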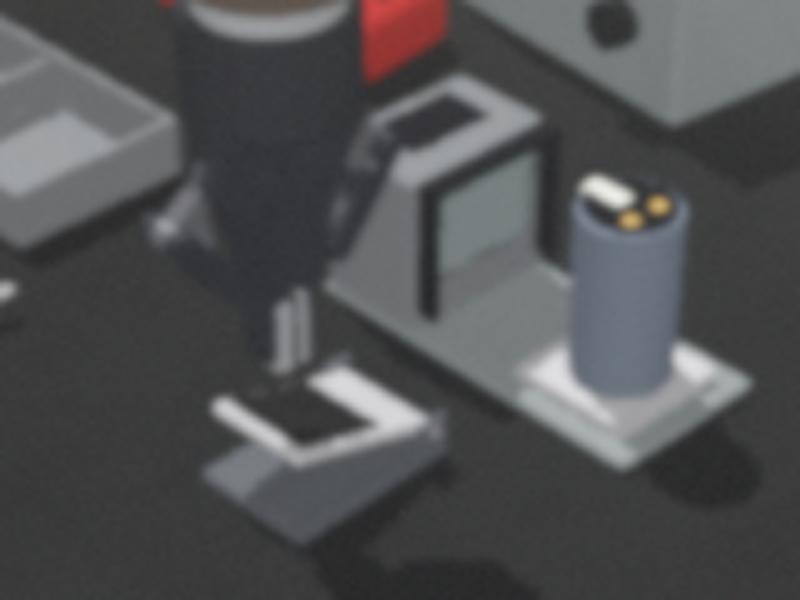

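View pics/q_scene.png

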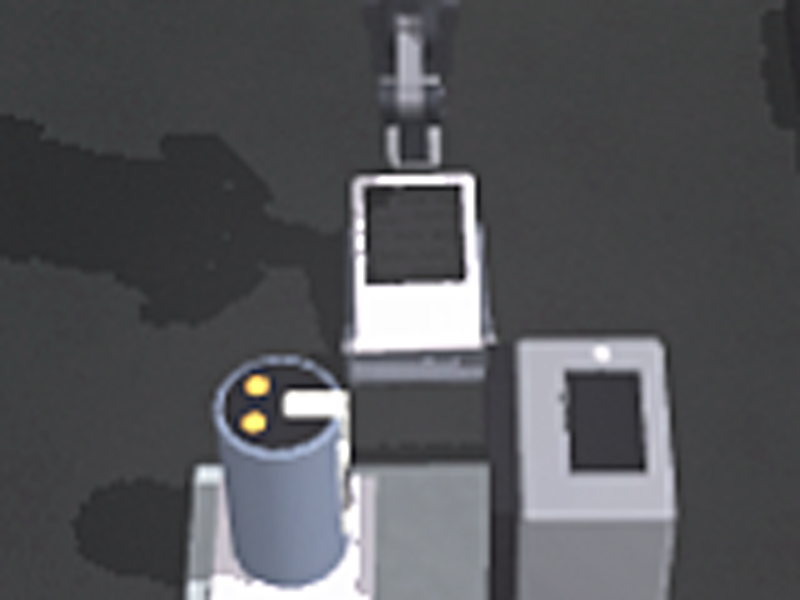

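Fingers hang shut over the tread's outer end, the can stands square on the pad. Now I press the pedal, checking the force.

```bash
python3 -m handwheel '[[0,0,0,0.02,0,0,1],[0,0,0,0.032,0,0,1],[0,0,0,0.038,0,0,1],[0,0,0,0.044,0,0,1],[0,0,0,0.049,0,0,1],[0,0,0,0.05,0,0,1],[0,0,0,0.05,0,0,1]]'
python3 - <<'E'
from h import *
o=bot.get_obs();print(o['time'],o['ee_pos'],o['wrist_force'])
E
```

```text
time: 15.52
ee_pos: [0.4691, 0.004, 0.042]
tcp_rot: [-70.8, 90.0, -155.4]
wrist_force: [-4.0, 0.6, 7.7]
opening: -0.0001
15.525 [0.46909821 0.00398857 0.0420005 ] [-3.99979104  0.56626479  7.74994551]
```

```bash
python3 -m handwheel '[[0,0,0,0.001,0,0,1],[0,0,0,0.0025,0,0,1],[0,0,0,0.0025,0,0,1],[0,0,0,0.0025,0,0,1]]'
python3 - <<'E'
from h import *
p=bot.camera('side');u,v=(320,240)
cv2.imwrite('pics/r_side.png',cv2.resize(p['frame'][v-60:v+60,u-80:u+80],None,fx=5,fy=5,interpolation=cv2.INTER_CUBIC)[:,:,::-1])
E
```

```text
time: 16.02
ee_pos: [0.4691, 0.004, 0.0409]
tcp_rot: [54.5, 90.0, -30.2]
wrist_force: [-11.0, -0.9, 21.0]
opening: -0.0002
```

View pics/r_side.png

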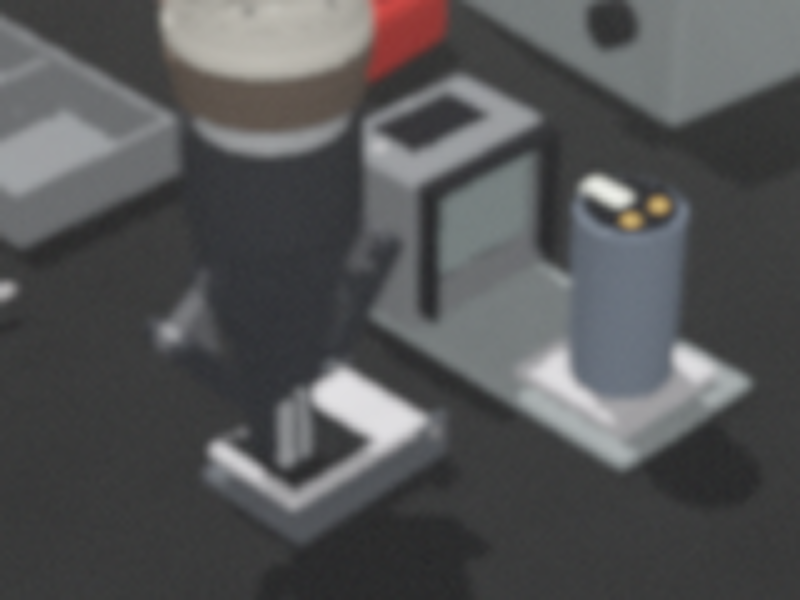

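The plate lies flat in its base and the force jumped to 21 N at the expected height: the pedal is at its stop. I hold 0.75 s more, then let it rise steadily.

```bash
python3 -m handwheel '[[0,0,0,0,0,0,1],[0,0,0,0,0,0,1],[0,0,0,0,0,0,1],[0,0,0,0,0,0,1],[0,0,0,0,0,0,1],[0,0,0,0,0,0,1],[0,0,0,-0.01,0,0,1],[0,0,0,-0.02,0,0,1],[0,0,0,-0.04,0,0,1],[0,0,0,-0.09,0,0,1],[0,0,0,-0.14,0,0,1],[0,0,0,-0.18,0,0,1],[0,0,0,-0.18,0,0,1],[0,0,0,-0.18,0,0,1]]'
python3 - <<'E'
from h import *
o=bot.get_obs();print(o['time'],tool(o).round(4).tolist(),o['wrist_force'])
p=bot.camera('side');u,v=(320,240)
cv2.imwrite('pics/t_side.png',cv2.resize(p['frame'][v-60:v+60,u-80:u+80],None,fx=5,fy=5,interpolation=cv2.INTER_CUBIC)[:,:,::-1])
E
```

```text
time: 17.82
ee_pos: [0.4691, 0.004, 0.2181]
tcp_rot: [-92.2, 89.9, -176.9]
wrist_force: [0.0, 0.3, -0.2]
opening: 0.0001
17.825 [[-0.001, 0.9956, 0.0935, 0.4691], [-0.0001, 0.0935, -0.9956, 0.004], [-1.0, -0.001, -0.0, 0.2181], [0.0, 0.0, 0.0, 1.0]] [ 0.0141147   0.32548951 -0.18072248]
```

View pics/t_side.png

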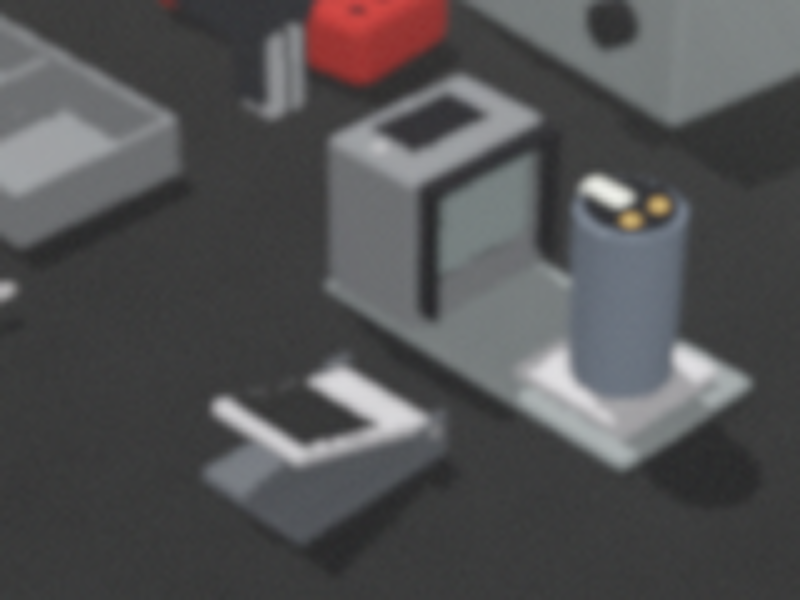

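The pedal is up again and the can has not moved. Now back over the can and re-grip.

```bash
python3 -m handwheel '[[0,0,0,0,0.04,0.012,0],[0,0,0,0,0.09,0.027,-1],[0,0,0,0,0.14,0.041,-1],[0,0,0,0,0.165,0.0484,-1],[0,0,0,0,0.165,0.0484,-1],[0,0,0,0,0.165,0.0484,-1],[0,0,0,0.05,0.165,0.0484,-1],[0,0,0,0.09,0.165,0.0484,-1],[0,0,0,0.12,0.165,0.0484,-1],[0,0,0,0.138,0.165,0.0484,-1],[0,0,0,0.145,0.165,0.0484,-1],[0,0,0,0.145,0.165,0.0484,-1]]'
python3 -m handwheel '[[0,0,0,0,0,0,0],[0,0,0,0,0,0,0.2],[0,0,0,0,0,0,0.4],[0,0,0,0,0,0,0.6],[0,0,0,0,0,0,1],[0,0,0,0,0,0,1],[0,0,0,0,0,0,1],[0,0,0,0,0,0,1]]' 40
python3 -m handwheel '[[0,0,0,-0.01,0,0,1],[0,0,0,-0.04,0,0,1],[0,0,0,-0.09,0,0,1],[0,0,0,-0.13,0,0,1],[0,0,0,-0.14,0,0,1],[0,0,0,-0.14,0,0,1]]'
python3 - <<'E'
from h import *
o=bot.get_obs();print(o['time'],tool(o).round(4).tolist(),o['wrist_force'])
p=bot.camera('wrist');save(p,'w6')
E
```

```text
time: 19.38
ee_pos: [0.6382, -0.0286, 0.0745]
tcp_rot: [82.7, 90.0, -1.9]
wrist_force: [0.3, 1.2, 0.1]
opening: 0.0853
time: 20.38
ee_pos: [0.6385, -0.0287, 0.0748]
tcp_rot: [81.6, 89.9, -3.1]
wrist_force: [-2.2, 0.2, 5.9]
opening: 0.0489
time: 21.12
ee_pos: [0.6382, -0.0287, 0.2131]
tcp_rot: [-93.3, 90.0, -177.9]
wrist_force: [-0.0, 0.6, -3.3]
opening: 0.049
21.125 [[-0.0004, 0.9956, 0.0935, 0.6382], [-0.0, 0.0935, -0.9956, -0.0287], [-1.0, -0.0004, -0.0, 0.2131], [0.0, 0.0, 0.0, 1.0]] [-0.00356192  0.57111399 -3.28247487]
```

View pics/w6.png

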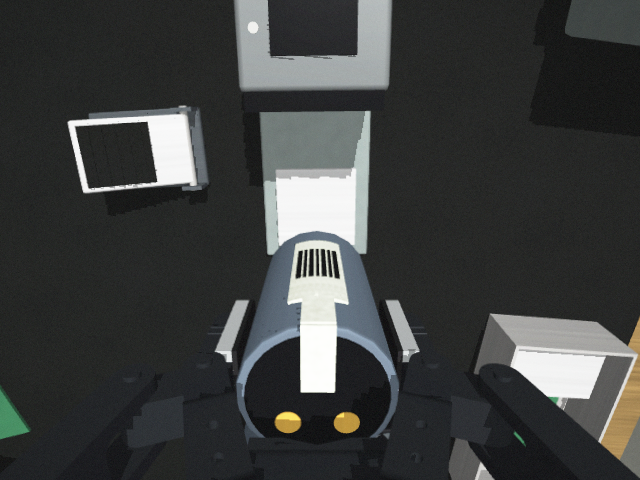

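Can gripped and lifted to 150 mm under-clearance. I carry it over the scanner to short of the tray and look.

```bash
python3 -m handwheel '[[0,0,0,0,-0.01,-0.025,1],[0,0,0,0,-0.026,-0.065,1],[0,0,0,0,-0.044,-0.11,1],[0,0,0,0,-0.062,-0.155,1],[0,0,0,0,-0.08,-0.2,1],[0,0,0,0,-0.092,-0.23,1],[0,0,0,0,-0.096,-0.239,1],[0,0,0,0,-0.096,-0.239,1],[0,0,0,0,-0.096,-0.239,1]]'
python3 - <<'E'
from h import *
o=bot.get_obs();print(o['time'],tool(o).round(4).tolist(),o['wrist_force'])
p=bot.camera('wrist');save(p,'w7')
for a in bot.tip_of('bay',p)[:3]: print(a['conf'],px(a['centre']),hit(p,px(a['centre']),.004,o))
E
```

```text
time: 22.3
ee_pos: [0.5205, 0.1994, 0.2131]
tcp_rot: [-57.7, 89.9, -142.4]
wrist_force: [0.7, 0.3, -2.8]
opening: 0.049
22.3 [[-0.0008, 0.9957, 0.0925, 0.5205], [-0.0006, 0.0925, -0.9957, 0.1994], [-1.0, -0.0008, 0.0005, 0.2131], [0.0, 0.0, 0.0, 1.0]] [ 0.67167538  0.31141553 -2.795874  ]
0.92 [335.296  81.024] [0.52567365 0.30201938 0.004     ]
```

View pics/w7.png

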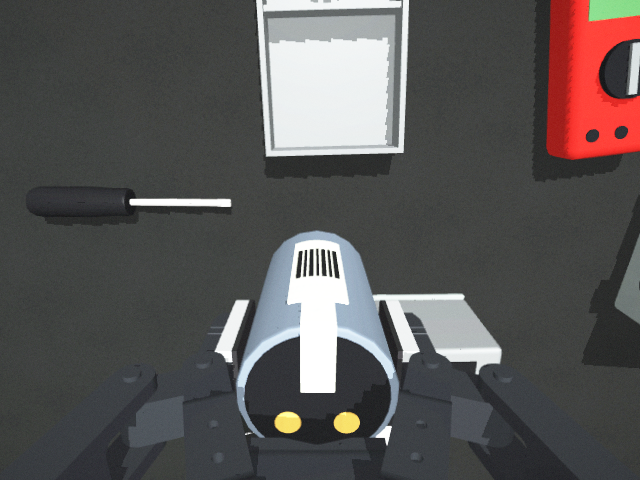

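The empty bay floor shows at (335,81), the driver and meter well to the sides. Network and picture agree: bay at about (0.525, 0.302).

```bash
python3 -m handwheel '[[0,0,0,0,0.004,-0.03,1],[0,0,0,0,0.009,-0.065,1],[0,0,0,0,0.013,-0.095,1],[0,0,0,0,0.014,-0.102,1],[0,0,0,0,0.014,-0.102,1],[0,0,0,0.03,0.014,-0.102,1],[0,0,0,0.06,0.014,-0.102,1],[0,0,0,0.09,0.014,-0.102,1],[0,0,0,0.115,0.014,-0.102,1],[0,0,0,0.13,0.014,-0.102,1],[0,0,0,0.135,0.014,-0.102,1],[0,0,0,0.138,0.014,-0.102,1],[0,0,0,0.138,0.014,-0.102,1],[0,0,0,0.138,0.014,-0.102,1]]'
python3 - <<'E'
from h import *
o=bot.get_obs();print(o['time'],o['ee_pos'],o['wrist_force'])
p=bot.camera('scene');u,v=(460,240)
a=cv2.resize(p['frame'][v-60:v+60,u-80:u+80],(400,300),interpolation=cv2.INTER_CUBIC)
p=bot.camera('side');u,v=(245,190)
b=cv2.resize(p['frame'][v-60:v+60,u-80:u+80],(400,300),interpolation=cv2.INTER_CUBIC)
cv2.imwrite('pics/bay1.png',np.hstack([a,b])[:,:,::-1])
E
```

```text
time: 24.15
ee_pos: [0.5249, 0.3034, 0.0765]
tcp_rot: [113.6, 89.9, 29.0]
wrist_force: [-0.3, -0.2, -2.7]
opening: 0.0494
24.15 [0.52488149 0.30335714 0.07650364] [-0.32074734 -0.2253266  -2.66546395]
```

View pics/bay1.png

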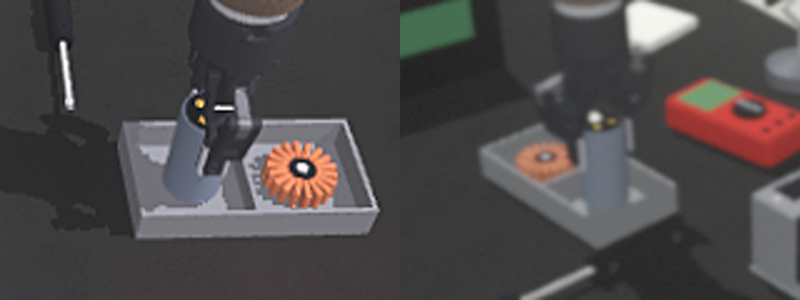

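The can hangs inside the bay, clear of walls and coil. Lower the last 10 mm.

```bash
python3 -m handwheel '[[0,0,0,0.003,0,0,1],[0,0,0,0.005,0,0,1],[0,0,0,0.007,0,0,1],[0,0,0,0.0085,0,0,1],[0,0,0,0.0095,0,0,1],[0,0,0,0.0095,0,0,1],[0,0,0,0.0095,0,0,1]]'; python3 -c "
from h import *
o=bot.get_obs();print(o['ee_pos'],o['wrist_force'])"
```

```text
time: 25.12
ee_pos: [0.5246, 0.3032, 0.0668]
tcp_rot: [133.4, 90.0, 48.7]
wrist_force: [-3.9, -2.6, 4.8]
opening: 0.0492
[0.52457591 0.30316142 0.0668255 ] [-3.94747681 -2.60012326  4.81905534]
```

Contact with the floor (force −2.7 → +4.8 N). Release and rise.

```bash
python3 -m handwheel '[[0,0,0,0,0,0,0.2],[0,0,0,0,0,0,0],[0,0,0,0,0,0,-0.4],[0,0,0,0,0,0,-1],[0,0,0,0,0,0,-1],[0,0,0,0,0,0,-1],[0,0,0,0,0,0,-1],[0,0,0,-0.03,0,0,-1],[0,0,0,-0.07,0,0,-1],[0,0,0,-0.12,0,0,-1],[0,0,0,-0.17,0,0,-1],[0,0,0,-0.18,0,0,-1],[0,0,0,-0.18,0,0,-1],[0,0,0,-0.18,0,0,-1]]'
python3 - <<'E'
from h import *
o=bot.get_obs();p=bot.camera('wrist');save(p,'w8');s=bot.camera('scene');save(s,'s8');print(o['time'],o['ee_pos'],o['wrist_force'])
E
```

```text
time: 26.88
ee_pos: [0.5243, 0.3029, 0.2444]
tcp_rot: [-65.4, 89.8, -150.1]
wrist_force: [-0.4, 0.7, -0.4]
opening: 0.0853
26.875 [0.52425457 0.30293825 0.24437187] [-0.36107041  0.69211443 -0.44351035]
```

View pics/w8.png

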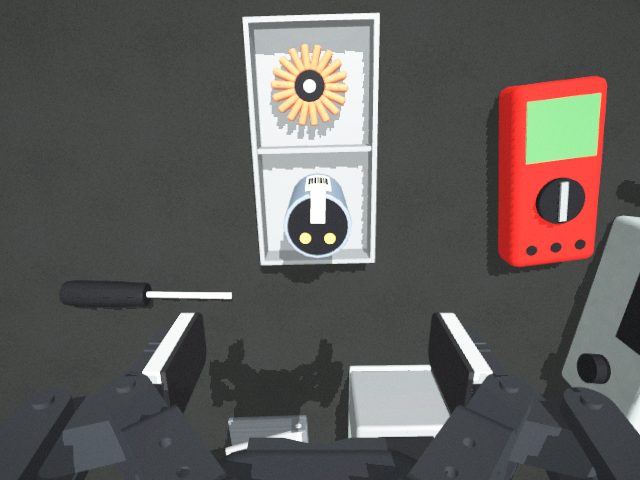

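View pics/s8.png

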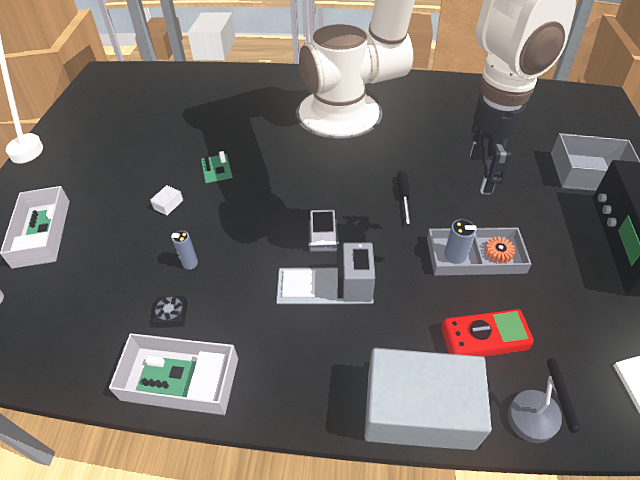

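The can stands upright in the empty bay (wrist (318,222), scene (460,240)). The pedal is up, everything else is where it was, and the gripper is clear.

```bash
python3 -c "
from workcell import bot
print(bot.job_done())"
```

```text
the job is handed in; nothing more can be done
None
```

I booked in the wide capacitor and handed the job in at about 27 s of the 72 s allowed. The hand-in gives no verdict, so what follows rests on my own checks.

- **Scan:** I stood the can in the middle of the pad with its label facing the window and let go. I pushed the pedal to its stop: the plate lay flat in its base and the force rose from about 8 to 21 N at the expected height. I held it there for a good second, then let it rise. The side view showed the pedal up and the can unmoved.
- **Tray:** I set the can down in the empty bay with light contact and released it. The last wrist and scene pictures show it upright near the middle of the bay, touching no wall. The pedal was up, the gripper was open about 150 mm above the can, and nothing else had visibly moved.
- **Disagreements:** In the first scene picture the network put the pad on the scanner block and gave no origin for the slim can. I set those by eye and from the side view. The camera estimates of the pad centre differed by about 4 mm and those of the bay by about 15 mm. I used the wrist camera for both, which kept the likely error well inside the 12 mm and 34 mm limits.

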